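# Find the loose clamp bolt of the figurine mould and hold its cap open

### The arm

A 7-joint arm with a two-finger parallel gripper is mounted at the origin on the work surface. World frame = base frame: x ahead of the robot, y to its left, z up, the work surface at z = 0. Lengths are in m, angles in rad, forces in N, time in s.
With the tool pointing down it reaches from about 0.4 to 0.85 m from the base axis. Payload 4.5 kg.
Tool frame: the origin (TCP) lies midway between the tips of the shut fingers; the grasp point (between the pads) lies 19 mm behind it; x points along the fingers, y is the direction in which the jaws open and shut, and the axes are right-handed (so a half turn about x gives the same grasp; the last joint's range is limited). The gripper opens to 88 mm and grips with 3 to 60 N. Pads are 18 mm wide; open, the fingers measure 123 mm over their backs; the gripper's body (75 mm by 187 mm) begins 45 mm behind the grasp point.
Start: joints at [1.251, 0.689, -0.195, 1.565, 0.157, 0.902, -0.215], TCP at [0.217, -0.586, 0.239] pointing down, gripper open.
Joint ranges: [-3.01, 3.01], [-0.46, 2.08], [-1.47, 1.51], [0.13, 2.56], [-1, 4.14], [0.04, 2.09], [-2.66, 2.66]. Speed limits (rad/s): [2.57, 2.57, 3.14, 3.14, 3.14, 3.14, 3.14].

### API

Orientations are given as a unit quaternion [x, y, z, w].
In Python, from plant import r gives the robot as it stands.
- The arm moves only by the tool arm_command, never from a script. Its argument "plan" is a list of rows, each a list of 5 numbers: the finger opening in m, from 0 to 0.0881, then the shift along the tool's x, y, z in m, then the turn about the tool's x in rad. In form: [[grip, dx, dy, dz, roll], ...]. A call has 1 to 12 rows; each row shifts and turns the commanded pose from where the row before left it, along the tool's axes as they then stand; what a row does not reach is not made up. A row lasts 1/8 s, in which the tool goes at most 62.5 mm and 10.7 degrees, less where a joint would pass 70% of its speed; a pose out of reach is approached as far as the arm can. A call is refused whole if a number of a shift passes 0.0625 or a number of a turn 0.188, either way. A call with a gripper value outside its range is refused whole. The fingers move at their own pace and stop on an object; "force" is the grip in N (left out, the last holds). Time passes only in rows, so rows that do not move let the fingers close. It gives the time, the measured TCP pose, the force and the opening at its end, in the units of the state.
- r.get_state(): the state, without advancing time (a new reading comes with each control period).
- r.snapshot(name): name is "scene" or "side" or "wrist"; returns (picture, depth): 384x512x3 uint8, red, green, blue; 384x512 float32, m along the optical axis (not along the pixel's ray), 0 where there is no reading.
- r.calibration(name): a dict with "fx", "fy", "cx", "cy" (pixels), "eye" and "orientation" of the camera in the world; the wrist camera has in their place "mount" (4x4, takes a point from camera to tool coordinates, whose origin is the TCP and whose axes are the tool frame's). Camera axes: x right, y down, z forward; pixel columns grow to the right and rows downward; lengths in m; the calibration is good to about 2 mm. The wrist camera is an equidistant fisheye: a pixel r from the principal point sees the ray r / f radians off the axis. A picture is of the moment at which its call begins: read the wrist's pose just before it. calibration takes no time and is no camera call.
- r.finish_job(): hands the job in, once; it reports no verdict.
The state is a dict: "clock": time; "q": joint angles; "qd": joint speeds; "joint_torque": joint torques, N m; "tool_pos": TCP position; "eef_rot": TCP orientation; "contact_force": force on the tool from outside, world axes, zero at the start; "moment": the same for the moment, N m; "opening": opening from 0.0 (shut) to 1.0 (fully open).
Only numpy, scipy, OpenCV 4.12 (cv2) and the standard library are available. Lean on these libraries where they do the work, as an engineer would, in place of code of your own. Each camera call takes 0.05 s, during which the arm holds its last target.

### The job

Make the figurine mould safe by turning the selector knob on its grey control box one click clockwise, to the long bar mark; then tap the mould's three capped bolts to find the loose one (it sinks under the tap and stays down). Lift that bolt's hinged cap by its tab to half-way open or more, without pulling the bolt back up, and finish while still holding it open with the gripper so that a colleague can tighten the bolt. Keep the other two caps shut and leave the pigs, jars, sponge, brush and bowl where they are.

Things in the scene. Friction and masses are not known exactly. Their poses are not given: they have to be found in the camera images.
- control_box: Grey box, 130 x 130 x 50 mm, standing on the bench to the left of the mould, with a black selector knob in the middle of its top. Origin: centre of its underside; z up. On its top are three white marks round the knob, clockwise from above 60 degrees apart: one small square in the box's own -x direction, then one long bar (26 mm long), then a pair of small squares.
- selector (a joint): Angle of the selector knob (rad), growing clockwise seen from above. It clicks into a stop at each mark: 0 single square (where it starts, every time), 1.047 long bar, 2.094 pair of squares. Its white pointer line then points at that mark: at angle a, pointer direction in the box's frame is (-cos a, sin a). About 0.08 N m takes it over from one click to the next; within about 0.4 rad of a click it is drawn to it.
- selector_grip (a point): Point on the knob's axis at the height to grip, 85 mm above the bench. The knob's grip is an upright bar 42 mm long (the point's own x, turning with the knob; pointer end is -x), 14 mm thick (y) and 32 mm tall, its top 7 mm above this point, on a round foot of 44 mm diameter whose top is 23 mm below this point.
- mould: Casting mould: a low block of plaster between aluminium plates, 110 mm (x) x 340 mm (y) x 60 mm tall, fixed. Origin: centre of its underside; its own -x side faces the robot. Three capped steel bolts stand on its top in a row along its y, 100 mm apart: left at y = +100 mm, middle at 0, right at -100 mm.
- bolt_left (a joint): How far the left bolt has sunk into the mould (m). All start at 0. Exactly one of the three bolts, a different one from time to time and not to be told by eye, is loose: pushed down with more than about 4 N it sinks 8 mm and stays down, held there by about 5 N of friction (so an upward pull of more than about 6 N would draw it up again). The two tight ones give 2 mm at most under a tap of 10 to 20 N. The bolt's cap and tab go down with it.
- hinge_left (a joint): Opening angle of the left bolt's cap (rad): 0 shut (as at the start), 1.4 fully open. The hinge is on the robot's side, along the mould's y axis: 30 mm from the bolt's axis in the mould's -x, 80 mm above the mould's underside (72 mm once sunk). The far (+x) edge with the tab lifts up and back towards the robot. A weak spring and its weight (about 1 N at the tab) shut it when let go.
- cap_left: Hinged steel cap over the left bolt: a plate 54 x 44 x 8 mm with a lift tab on it. Origin: on the hinge's axis, in its middle; shut, its axes are the mould's. The plate reaches from 3 to 57 mm from the hinge along the cap's x; its top is 6 mm above the origin.
- tab_left (a point): Centre of the left cap's lift tab: an upright coin-shaped disc, 22 mm in diameter, 12 mm thick along the mould's y, on a neck 8 mm thick. In the cap's frame it lies 44 mm from the hinge along x and 30 mm above it; shut, 110 mm above the bench, its top 11 mm higher, the cap's plate 24 mm below. Tap the cap on top of this tab or anywhere on the plate; grip the tab across its 12 mm. The grip may stay upright or tilt with the cap.
- bolt_middle (a joint): How far the middle bolt has sunk into the mould (m). All start at 0. Exactly one of the three bolts, a different one from time to time and not to be told by eye, is loose: pushed down with more than about 4 N it sinks 8 mm and stays down, held there by about 5 N of friction (so an upward pull of more than about 6 N would draw it up again). The two tight ones give 2 mm at most under a tap of 10 to 20 N. The bolt's cap and tab go down with it.
- hinge_middle (a joint): Opening angle of the middle bolt's cap (rad): 0 shut (as at the start), 1.4 fully open. The hinge is on the robot's side, along the mould's y axis: 30 mm from the bolt's axis in the mould's -x, 80 mm above the mould's underside (72 mm once sunk). The far (+x) edge with the tab lifts up and back towards the robot. A weak spring and its weight (about 1 N at the tab) shut it when let go.
- cap_middle: Hinged steel cap over the middle bolt: a plate 54 x 44 x 8 mm with a lift tab on it. Origin: on the hinge's axis, in its middle; shut, its axes are the mould's. The plate reaches from 3 to 57 mm from the hinge along the cap's x; its top is 6 mm above the origin.
- tab_middle (a point): Centre of the middle cap's lift tab: an upright coin-shaped disc, 22 mm in diameter, 12 mm thick along the mould's y, on a neck 8 mm thick. In the cap's frame it lies 44 mm from the hinge along x and 30 mm above it; shut, 110 mm above the bench, its top 11 mm higher, the cap's plate 24 mm below. Tap the cap on top of this tab or anywhere on the plate; grip the tab across its 12 mm. The grip may stay upright or tilt with the cap.
- bolt_right (a joint): How far the right bolt has sunk into the mould (m). All start at 0. Exactly one of the three bolts, a different one from time to time and not to be told by eye, is loose: pushed down with more than about 4 N it sinks 8 mm and stays down, held there by about 5 N of friction (so an upward pull of more than about 6 N would draw it up again). The two tight ones give 2 mm at most under a tap of 10 to 20 N. The bolt's cap and tab go down with it.
- hinge_right (a joint): Opening angle of the right bolt's cap (rad): 0 shut (as at the start), 1.4 fully open. The hinge is on the robot's side, along the mould's y axis: 30 mm from the bolt's axis in the mould's -x, 80 mm above the mould's underside (72 mm once sunk). The far (+x) edge with the tab lifts up and back towards the robot. A weak spring and its weight (about 1 N at the tab) shut it when let go.
- cap_right: Hinged steel cap over the right bolt: a plate 54 x 44 x 8 mm with a lift tab on it. Origin: on the hinge's axis, in its middle; shut, its axes are the mould's. The plate reaches from 3 to 57 mm from the hinge along the cap's x; its top is 6 mm above the origin.
- tab_right (a point): Centre of the right cap's lift tab: an upright coin-shaped disc, 22 mm in diameter, 12 mm thick along the mould's y, on a neck 8 mm thick. In the cap's frame it lies 44 mm from the hinge along x and 30 mm above it; shut, 110 mm above the bench, its top 11 mm higher, the cap's plate 24 mm below. Tap the cap on top of this tab or anywhere on the plate; grip the tab across its 12 mm. The grip may stay upright or tilt with the cap.
- pig_front_mid (a point): Small white pottery pig (about 50 mm long, 50 mm tall), standing in front of the mould; this point is in the middle of its body, 24 mm up. Bystander.
- pig_back_mid (a point): White pottery pig (about 75 mm long, 75 mm tall), standing behind the mould; this point is 36 mm up. Bystander.
- jar_a: Paint jar with white cap, 60 mm in diameter, 75 mm tall, behind the mould; origin at the centre of its underside. Bystander.
- jar_b: Amber jar with black cap, 54 mm in diameter, 65 mm tall, behind the control box; origin at the centre of its underside. Bystander.
- sponge: Black sponge block, 70 x 50 x 35 mm; origin at the centre of its underside. Bystander.
- brush: Flat paint brush with a wooden handle, lying on the bench to the right in front of the mould; lower than 30 mm. Bystander.
- bowl: White bowl, 100 mm across, 45 mm tall; origin at the centre of its underside. Bystander.
There are look-alikes about, which are no part of the job. What is meant by the control_box is not red or yellow, and is the larger of those in its own colour.

How it is judged:
By the outcome, as a careful person would: the job done as asked, in the order asked, and still so for the second after the job is handed in, while the arm keeps its last pose, push and grip.
It also fails if it takes over 54 s, if anything falls off the work surface, if the arm or the gripper's body presses on something with over 40 N, if the wrist force passes 120 N, or if a joint passes its speed limit or range.

## Working session

There is one attempt and no reset: what is moved stays moved. The work goes in short steps, Python scripts to look and compute and a tool call to move; the robot and the scene stay as the last step left them, time stands still between calls to the robot, and variables do not carry over. Pictures are saved under pics/ and viewed, and the job is handed in when it is done.

Besides the shell and the picture viewer there is one more tool, called after "Call:" by a JSON object that holds its "api" and its "payload", one argument or row to a line. arm_command: Moves the arm, as the interface text tells. Its arguments: {"type":"object","properties":{"plan":{"type":"array","items":{"type":"array","items":{"type":"number"}}},"force":{"type":"number"}},"required":["plan"]}

```bash
ls; mkdir -p pics
python3 - <<'E'
from plant import r
import cv2,numpy as np
s=r.get_state();print({k:np.round(v,4) for k,v in s.items()})
for n in ["scene","side","wrist"]:
    p,d=r.snapshot(n);cv2.imwrite(f"pics/{n}0.png",p[:,:,::-1]);np.savez(f"{n}0.npz",p=p,d=d);print(n,r.calibration(n))
E
```

```text
pics
{'clock': np.float64(0.0), 'q': array([ 1.2508,  0.6899, -0.1945,  1.5664,  0.1573,  0.9025, -0.2151]), 'qd': array([ 0.0037, -0.0012, -0.0008, -0.0012, -0.0003,  0.001 , -0.0005]), 'joint_torque': array([-1.00000e-04, -5.27562e+01, -1.26670e+00, -1.53430e+01,
       -5.25000e-02,  6.60000e-03,  2.00000e-04]), 'tool_pos': array([ 0.2162, -0.5857,  0.2379]), 'eef_rot': array([-0.6959, -0.1251,  0.6962, -0.1239]), 'contact_force': array([-0.4479,  0.218 ,  0.9368]), 'moment': array([ 0.0158,  0.0361, -0.0528]), 'opening': np.float64(0.9997)}
scene {'fx': 395.9800081643738, 'fy': 395.9800081643738, 'cx': 255.30777585963185, 'cy': 192.32994865583078, 'eye': array([1.15247932, 0.86368276, 0.84602086]), 'orientation': array([ 0.29381548,  0.83707408, -0.43903674, -0.14221878])}
side {'fx': 464.1022694808965, 'fy': 464.1022694808965, 'cx': 260.62858676481875, 'cy': 190.92523699234187, 'eye': array([0.01285737, 1.00938303, 0.98389172]), 'orientation': array([-0.22807665,  0.87393348, -0.41832119,  0.09606606])}
wrist {'fx': 297.3186396354542, 'fy': 297.3186396354542, 'cx': 252.79771881866847, 'cy': 194.39460206292182, 'mount': array([[ 5.22273295e-04, -2.94236422e-01,  9.55732523e-01,
        -1.45933415e-01],
       [ 9.99999121e-01,  1.31837186e-03, -1.40583074e-04,
        -5.28061035e-04],
       [-1.21864620e-03,  9.55731756e-01,  2.94236852e-01,
        -7.61989662e-02],
       [ 0.00000000e+00,  0.00000000e+00,  0.00000000e+00,
         1.00000000e+00]])}
```

View pics/scene0.png

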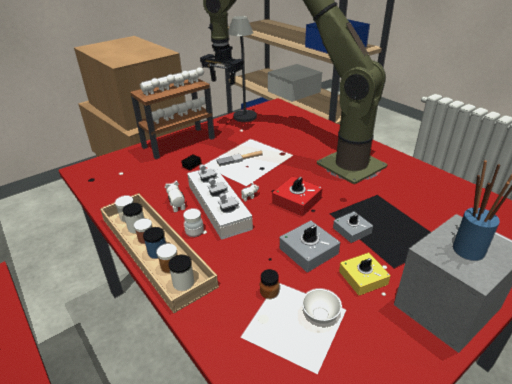

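View pics/side0.png

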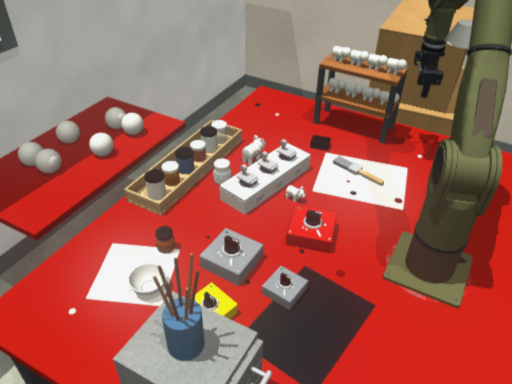

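View pics/wrist0.png

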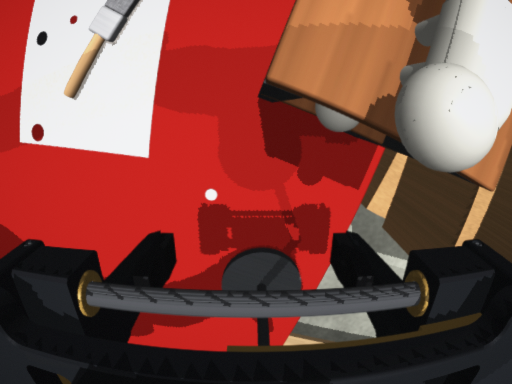

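Candidates for the control box in the scene view are the large grey one (310,245), the small grey one (353,225), the red one (297,192) and the yellow one (364,272). The grey block under the brush pot (455,275) has no knob. I choose the large grey box and check it in a close crop.

```bash
cat > h.py <<'E'
import numpy as np,cv2
from scipy.spatial.transform import Rotation as R
from plant import r
def ray(n,u,v):
    c=r.calibration(n);d=np.array([(u-c['cx'])/c['fx'],(v-c['cy'])/c['fy'],1.])
    return np.array(c['eye']),R.from_quat(c['orientation']).as_matrix()@d
def onz(n,u,v,z):
    e,d=ray(n,u,v);return e+d*(z-e[2])/d[2]
def proj(n,P):
    c=r.calibration(n);q=R.from_quat(c['orientation']).as_matrix().T@(np.array(P)-c['eye'])
    return np.array([c['cx']+c['fx']*q[0]/q[2],c['cy']+c['fy']*q[1]/q[2]])
def wray(u,v,s):
    c=r.calibration('wrist');x,y=(u-c['cx'])/c['fx'],(v-c['cy'])/c['fy'];t=np.hypot(x,y)
    d=np.array([x/t*np.sin(t),y/t*np.sin(t),np.cos(t)]) if t>1e-9 else np.array([0,0,1.])
    M=c['mount'];Q=R.from_quat(s['eef_rot']).as_matrix()
    return np.array(s['tool_pos'])+Q@M[:3,3],Q@(M[:3,:3]@d)
def wonz(u,v,z,s):
    e,d=wray(u,v,s);return e+d*(z-e[2])/d[2]
def wproj(P,s):
    c=r.calibration('wrist');M=c['mount'];Q=R.from_quat(s['eef_rot']).as_matrix()
    q=M[:3,:3].T@(Q.T@(np.array(P)-s['tool_pos'])-M[:3,3]);q/=np.linalg.norm(q);t=np.arccos(q[2]);k=t/np.hypot(q[0],q[1])
    return np.array([c['cx']+c['fx']*q[0]*k,c['cy']+c['fy']*q[1]*k])
E
python3 - <<'E'
import numpy as np,cv2
def crop(n,x0,y0,w,h,k,o):
    p=np.load(n+'0.npz')['p'][y0:y0+h,x0:x0+w,::-1]
    cv2.imwrite('pics/'+o,cv2.resize(p,None,fx=k,fy=k,interpolation=cv2.INTER_CUBIC))
crop('scene',270,210,80,70,8,'c1.png')
crop('side',190,220,80,70,8,'c2.png')
crop('scene',160,150,110,90,7,'c3.png')
crop('side',205,130,115,85,6,'c4.png')
E
```

```text
(no output)
```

View pics/c1.png

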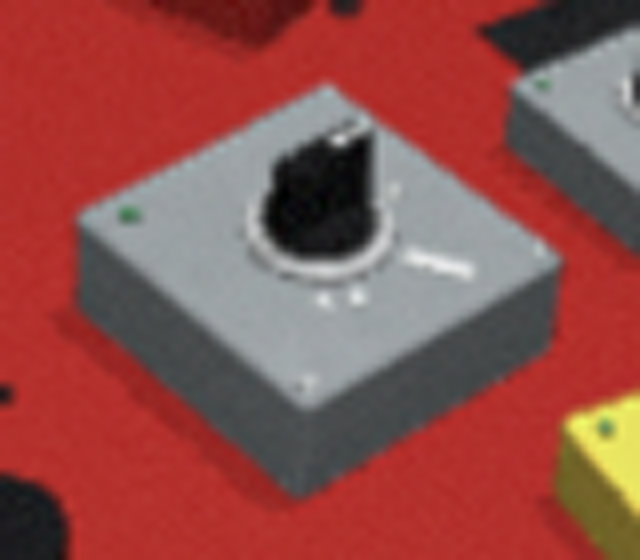

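View pics/c2.png

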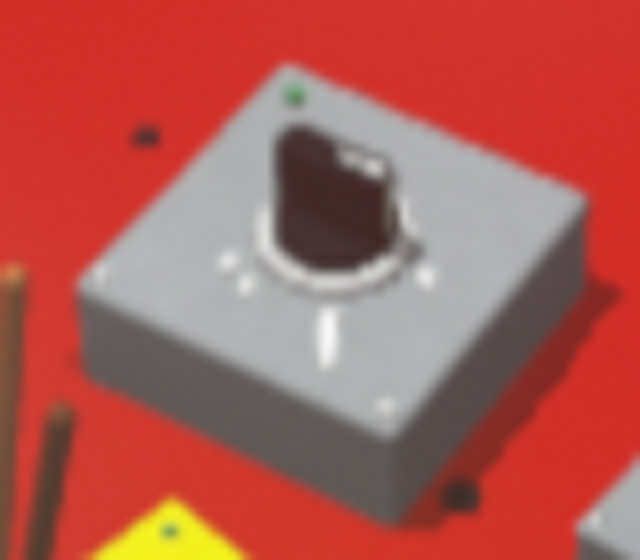

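View pics/c3.png

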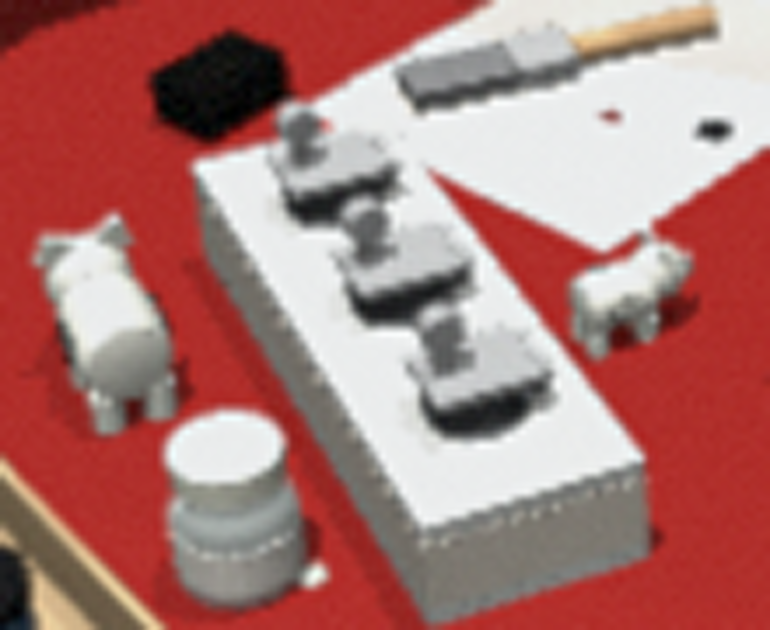

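View pics/c4.png

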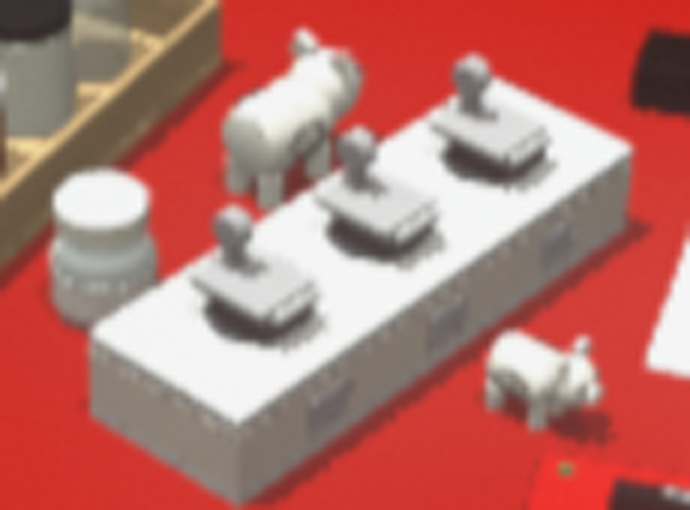

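The crops show the large grey box with its knob pointer at the single square. The long bar sits at scene (325,243) and side (231,262). The mould shows three upright tabs.

Run:
```python
from h import *
def P(n,x0,y0,k,pts,z):
    return np.array([onz(n,x0+(a+.5)/k-.5,y0+(b+.5)/k-.5,z) for a,b in pts])
A=P('scene',270,210,8,[(325,85),(562,262),(305,408),(80,218)],.05)
B=P('side',190,220,8,[(285,65),(588,200),(390,438),(78,285)],.05)
for X in(A,B):
    print(X[:,:2].round(4).tolist(),X.mean(0).round(4),np.linalg.norm(X-np.roll(X,-1,0),axis=1).round(3))
print('bar',P('scene',270,210,8,[(408,253),(470,272),(394,190),(325,300),(358,297)],.05)[:,:2].round(4).tolist())
print('bar',P('side',190,220,8,[(328,308),(328,368),(427,276),(228,260),(246,284)],.05)[:,:2].round(4).tolist())
print('pointer',P('scene',270,210,8,[(335,142),(368,124)],.092)[:,:2].round(4).tolist(), P('side',190,220,8,[(342,156),(380,168)],.092)[:,:2].round(4).tolist())
M=P('scene',160,150,7,[(193,165),(645,462),(425,530)],.06);N=P('side',205,130,6,[(90,340),(240,423),(632,150)],.06)
print('mould scene',M[:,:2].round(4).tolist(),'side',N[:,:2].round(4).tolist())
# depth tabs
T=P('scene',160,150,7,[(300,122),(368,225),(445,330)],.113)
T2=P('side',205,130,6,[(472,76),(360,148),(234,228)],.113)
print(T[:,:2].round(4).tolist(),T2[:,:2].round(4).tolist())
```

```text
[[0.4256, 0.1925], [0.4311, 0.3217], [0.557, 0.3161], [0.5523, 0.1908]] [0.4915 0.2553 0.05  ] [0.129 0.126 0.125 0.127]
[[0.5513, 0.1927], [0.4239, 0.1976], [0.4287, 0.3243], [0.5549, 0.319]] [0.4897 0.2584 0.05  ] [0.127 0.127 0.126 0.126]
bar [[0.4713, 0.2825], [0.4612, 0.3041], [0.4498, 0.2542], [0.5128, 0.2812], [0.5024, 0.2876]]
bar [[0.476, 0.2858], [0.462, 0.3086], [0.4544, 0.2565], [0.5171, 0.284], [0.5058, 0.2903]]
pointer [[0.4844, 0.2539], [0.4677, 0.2543]] [[0.487, 0.2573], [0.4731, 0.2558]]
mould scene [[0.5923, -0.2896], [0.5617, 0.066], [0.6665, 0.0423]] side [[0.6618, 0.049], [0.5589, 0.0678], [0.4849, -0.2599]]
[[0.5671, -0.2126], [0.5924, -0.1101], [0.6128, -0.0145]] [[0.5669, -0.2085], [0.5878, -0.1127], [0.6101, -0.0138]]
```

Run:
```python
from h import *
s=r.get_state();print(R.from_quat(s['eef_rot']).as_matrix().round(3))
print('rack legs',[onz('side',u,v,0)[:2].round(3) for u,v in [(317,123),(387,138)]],onz('side',405,80,.25).round(3), 'pot block',[onz('side',u,v,.15)[:2].round(3) for u,v in[(118,357),(190,300),(263,345)]])
print('red box',onz('side',312,215,.09).round(3),'small', onz('side',285,280,.08).round(3),'yellow',onz('side',210,298,.08).round(3))
```

```text
[[-0.001  0.347 -0.938]
 [ 0.001 -0.938 -0.347]
 [-1.    -0.001  0.   ]]
rack legs [array([ 0.583, -0.567]), array([ 0.299, -0.603])] [ 0.283 -0.606  0.25 ] pot block [array([0.481, 0.695]), array([0.439, 0.513]), array([0.246, 0.532])]
red box [0.34  0.058 0.09 ] small [0.305 0.304 0.08 ] yellow [0.437 0.443 0.08 ]
```

```bash
cat > plan.py <<'E'
import sys
from h import *
# plan from current measured pose: target x y z yaw(tool y angle, deg) in n rows
def plan(tx,ty,tz,roll=0.,n=8,s=None,pos=None,ang=None,quiet=0):
    s=s or r.get_state();Q=R.from_quat(s['eef_rot']).as_matrix()
    p=np.array(s['tool_pos']) if pos is None else np.array(pos,float)
    a=np.arctan2(Q[1,1],Q[0,1]) if ang is None else ang
    T=np.array([tx,ty,tz]);out=[]
    for i in range(n):
        d=(T-p)/(n-i); y=np.array([np.cos(a),np.sin(a),0]);z=np.cross([0,0,-1],y)
        t=np.round([-d[2],d@y,d@z],4); rr=round(roll/n,3)
        out.append([float(v) for v in t]+[rr]); p=p+np.array([0,0,-t[0]])+t[1]*y+t[2]*z; a-=rr
    if not quiet:
        print('\n'.join(str(o) for o in out)); print('end',p.round(4),np.degrees(a).round(2))
    return p,a
def st():
    s=r.get_state();Q=R.from_quat(s['eef_rot']).as_matrix()
    print('t',round(float(s['clock']),2),'pos',np.round(s['tool_pos'],4),'yang',np.degrees(np.arctan2(Q[1,1],Q[0,1])).round(2),'down',Q[:,0].round(3),'F',np.round(s['contact_force'],2),'open',round(float(s['opening']),3),'q',np.round(s['q'],2),'M',np.round(s['moment'],2));return s
E
python3 - <<'E'
from plan import *
p,a=plan(.216,-.44,.25,0,3)
p,a=plan(.42,-.2,.25,-1.25,8,pos=p,ang=a)
E
```

```text
[-0.004, -0.0457, -0.0167, 0.0]
[-0.0039, -0.0456, -0.0168, 0.0]
[-0.004, -0.0457, -0.0167, 0.0]
end [ 0.216 -0.44   0.25 ] -69.72
[0.0, -0.0193, -0.0343, -0.156]
[0.0, -0.0137, -0.0369, -0.156]
[0.0, -0.0078, -0.0386, -0.156]
[0.0, -0.0018, -0.0393, -0.156]
[0.0, 0.0044, -0.0391, -0.156]
[0.0, 0.0104, -0.038, -0.156]
[0.0, 0.0162, -0.0359, -0.156]
[0.0, 0.0216, -0.033, -0.156]
end [ 0.42 -0.2   0.25] 1.78
```

Call:
{"api": "arm_command", "payload": {
  "plan": [
    [0.088, -0.004, -0.046, -0.017, 0],
    [0.088, -0.004, -0.046, -0.017, 0],
    [0.088, -0.004, -0.046, -0.017, 0],
    [0.088, 0, -0.019, -0.034, -0.156],
    [0.088, 0, -0.014, -0.037, -0.156],
    [0.088, 0, -0.008, -0.039, -0.156],
    [0.088, 0, -0.002, -0.039, -0.156],
    [0.088, 0, 0.004, -0.039, -0.156],
    [0.088, 0, 0.01, -0.038, -0.156],
    [0.088, 0, 0.016, -0.036, -0.156],
    [0.088, 0, 0.022, -0.033, -0.156]
  ]
}}

```text
clock: 1.52
tool_pos: [0.4203, -0.1976, 0.2507]
eef_rot: [0.491, 0.509, -0.491, 0.509]
contact_force: [-0.1, -0.8, -0.4]
opening: 0.999
```

Run:
```python
from plan import *
st()
p,a=plan(.43,.257,.24,-1.5,11)
```

```text
t 1.52 pos [ 0.4203 -0.1976  0.2507] yang 2.06 down [-0. -0. -1.] F [-0.08 -0.81 -0.41] open 0.999 q [ 0.71  0.51 -0.55  2.01  0.39  0.73 -0.05] M [-0.08 -0.11 -0.  ]
[0.001, 0.0024, -0.0413, -0.136]
[0.001, 0.0079, -0.0406, -0.136]
[0.001, 0.0134, -0.0391, -0.136]
[0.001, 0.0185, -0.0369, -0.136]
[0.001, 0.0234, -0.0341, -0.136]
[0.0009, 0.0278, -0.0306, -0.136]
[0.001, 0.0317, -0.0266, -0.136]
[0.0009, 0.035, -0.022, -0.136]
[0.001, 0.0376, -0.0171, -0.136]
[0.0009, 0.0396, -0.0118, -0.136]
[0.001, 0.0408, -0.0063, -0.136]
end [0.4299 0.257  0.24  ] 87.77
```

Call:
{"api": "arm_command", "payload": {
  "plan": [
    [0.088, 0.001, 0.002, -0.041, -0.136],
    [0.088, 0.001, 0.008, -0.041, -0.136],
    [0.088, 0.001, 0.013, -0.039, -0.136],
    [0.088, 0.001, 0.019, -0.037, -0.136],
    [0.088, 0.001, 0.023, -0.034, -0.136],
    [0.088, 0.001, 0.028, -0.031, -0.136],
    [0.088, 0.001, 0.032, -0.027, -0.136],
    [0.088, 0.001, 0.035, -0.022, -0.136],
    [0.088, 0.001, 0.038, -0.017, -0.136],
    [0.088, 0.001, 0.04, -0.012, -0.136],
    [0.088, 0.001, 0.041, -0.006, -0.136],
    [0.088, 0, 0, 0, 0]
  ]
}}

```text
clock: 3.02
tool_pos: [0.4307, 0.2613, 0.2398]
eef_rot: [0.015, 0.707, -0.013, 0.707]
contact_force: [1.2, -0.1, 0.8]
opening: 1.0
```

Run:
```python
from plan import *
s=st()
p,d=r.snapshot('wrist');cv2.imwrite('pics/w1.png',p[:,:,::-1])
print(wproj([.4907,.2568,.092],s),wproj([.4907,.2568,.05],s))
```

```text
t 3.02 pos [0.4307 0.2613 0.2398] yang 87.76 down [-0.     0.003 -1.   ] F [ 1.23 -0.05  0.76] open 1.0 q [-0.09  0.66 -0.91  1.9   0.66  0.91  0.2 ] M [ 0.08 -0.13  0.01]
[249.61710785 234.89616701] [249.81575297 220.35366608]
```

View pics/w1.png

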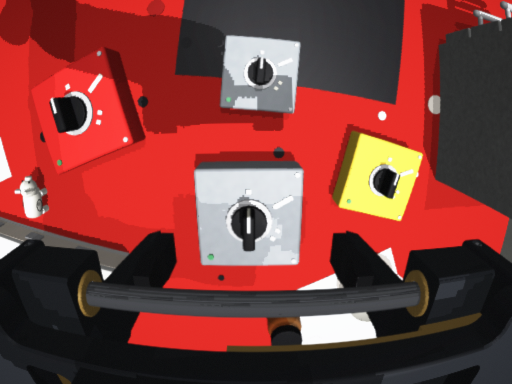

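Run:
```python
from plan import *
s=r.get_state()
c=[wonz(u,v,.05,s)[:2] for u,v in[(196,169),(302,168),(302,265),(201,265)]]
print(np.round(c,4).tolist(),np.mean(c,0).round(4)); 
p,d=r.snapshot('wrist')
cv2.imwrite('pics/w1c.png',cv2.resize(p[155:275,185:315,::-1],None,fx=5,fy=5,interpolation=cv2.INTER_CUBIC))
```

```text
[[0.4241, 0.1934], [0.4281, 0.3168], [0.5575, 0.3189], [0.5521, 0.1863]] [0.4905 0.2539]
```

View pics/w1c.png

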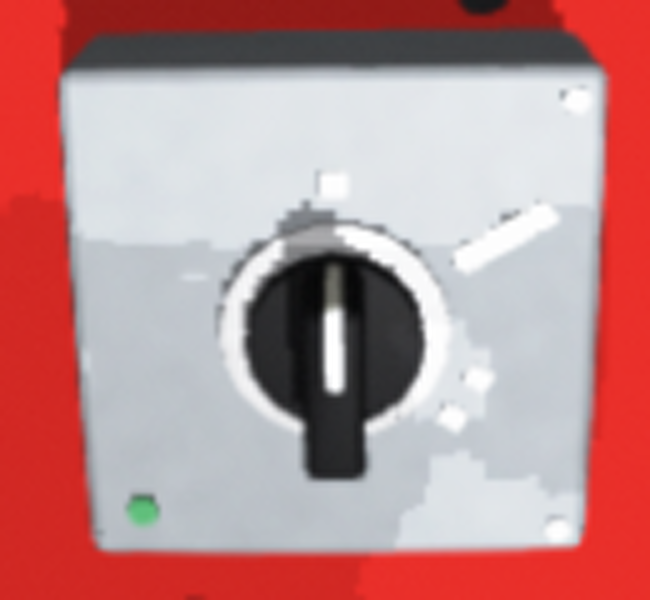

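Run:
```python
from plan import *
p,a=plan(.4905,.2563,.12,0,4)
p,a=plan(.4905,.2563,.067,0,3,pos=p,ang=a)
```

```text
[0.0298, 0.0005, 0.0148, 0.0]
[0.0298, 0.0005, 0.0148, 0.0]
[0.0298, 0.0005, 0.0149, 0.0]
[0.0299, 0.0004, 0.0148, 0.0]
end [0.4905 0.2563 0.12  ] 87.45
[0.0177, 0.0, 0.0, 0.0]
[0.0176, 0.0, 0.0, 0.0]
[0.0177, 0.0, 0.0, 0.0]
end [0.4905 0.2563 0.067 ] 87.45
```

Call:
{"api": "arm_command", "payload": {
  "plan": [
    [0.06, 0.03, 0.0005, 0.015, 0],
    [0.06, 0.03, 0.0005, 0.015, 0],
    [0.06, 0.03, 0.0005, 0.015, 0],
    [0.06, 0.03, 0.0005, 0.015, 0],
    [0.06, 0, 0, 0, 0],
    [0.06, 0, 0, 0, 0]
  ],
  "force": 20
}}

```text
clock: 3.88
tool_pos: [0.4911, 0.2566, 0.1206]
eef_rot: [0.016, 0.707, -0.016, 0.707]
contact_force: [0.0, 1.1, 0.2]
opening: 0.68
```

Run:
```python
from plan import *
s=st()
p,d=r.snapshot('wrist');cv2.imwrite('pics/w2.png',p[:,:,::-1])
p,d=r.snapshot('side');cv2.imwrite('pics/s2.png',cv2.resize(p[140:300,150:330,::-1],None,fx=4,fy=4))
```

```text
t 3.88 pos [0.4911 0.2566 0.1206] yang 87.45 down [ 0.  0. -1.] F [0.03 1.05 0.16] open 0.68 q [-0.13  0.87 -0.76  1.87  0.86  0.77  0.15] M [ 0.07 -0.16  0.01]
```

View pics/w2.png

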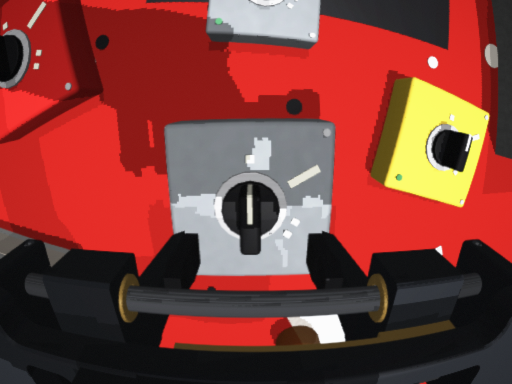

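View pics/s2.png

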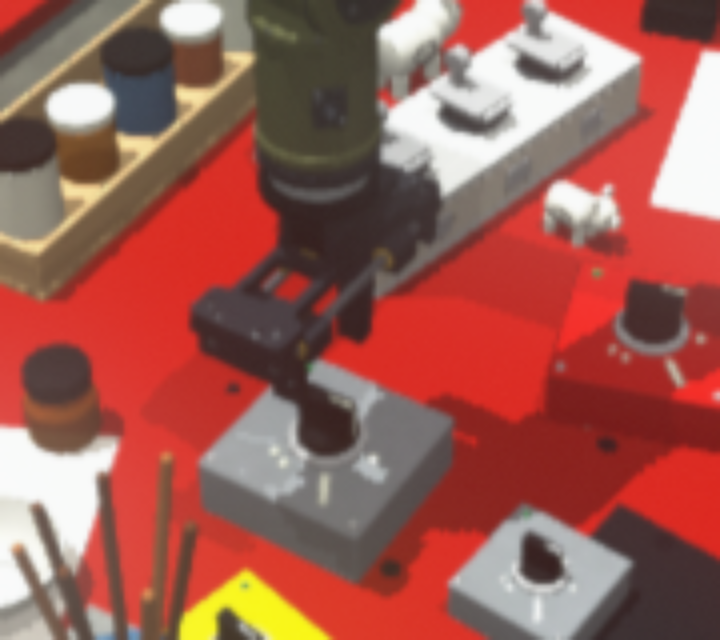

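Run:
```python
from plan import *
s=st()
print(wonz(250,251,.088,s),wonz(250,185,.092,s), wonz(250.5,207,.055,s))
print(wproj(s['tool_pos'],s))
```

```text
t 3.98 pos [0.4913 0.2573 0.1212] yang 87.5 down [ 0.001  0.001 -1.   ] F [ 0.44 -0.52  0.06] open 0.677 q [-0.13  0.87 -0.76  1.87  0.86  0.77  0.15] M [ 0.1  -0.16  0.03]
[0.51025551 0.25526995 0.088     ] [0.4628155  0.25746738 0.092     ] [0.4902976  0.25633393 0.055     ]
[251.64152312 249.05578593]
```

Well centred. I'll go down, close on the bar and turn it.

Call:
{"api": "arm_command", "payload": {
  "plan": [
    [0.06, 0.018, 0, -0.0005, 0],
    [0.06, 0.018, 0, 0, 0],
    [0.06, 0.017, 0, 0, 0],
    [0.06, 0, 0, 0, 0],
    [0.0, 0, 0, 0, 0],
    [0.0, 0, 0, 0, 0],
    [0.0, 0, 0, 0, 0],
    [0.0, 0, 0, 0, 0]
  ],
  "force": 20
}}

```text
clock: 4.97
tool_pos: [0.4911, 0.2571, 0.067]
eef_rot: [0.016, 0.707, -0.015, 0.707]
contact_force: [0.7, -0.2, 0.3]
opening: 0.25
```

Run:
```python
from plan import *
s=st()
```

```text
t 4.97 pos [0.4911 0.2571 0.067 ] yang 87.49 down [ 0.  0. -1.] F [ 0.69 -0.23  0.34] open 0.25 q [-0.17  0.95 -0.69  1.89  0.96  0.68  0.06] M [ 0.02 -0.17  0.03]
```

Call:
{"api": "arm_command", "payload": {
  "plan": [
    [0.0, 0, 0, 0, 0],
    [0.0, 0, 0, 0, 0],
    [0.0, 0, 0, 0, 0],
    [0.0, 0, 0, 0, 0.13],
    [0.0, 0, 0, 0, 0.13],
    [0.0, 0, 0, 0, 0.13],
    [0.0, 0, 0, 0, 0.13],
    [0.0, 0, 0, 0, 0.13],
    [0.0, 0, 0, 0, 0.13],
    [0.0, 0, 0, 0, 0.13],
    [0.0, 0, 0, 0, 0.14]
  ],
  "force": 20
}}

```text
clock: 6.35
tool_pos: [0.4909, 0.2548, 0.0667]
eef_rot: [0.368, 0.602, -0.371, 0.604]
contact_force: [-0.7, -5.3, 3.7]
opening: 0.158
```

Run:
```python
from plan import *
s=st()
p,d=r.snapshot('wrist');cv2.imwrite('pics/w3.png',p[:,:,::-1])
```

```text
t 6.35 pos [0.4909 0.2548 0.0667] yang 27.01 down [-0.    -0.004 -1.   ] F [-0.71 -5.34  3.72] open 0.158 q [-0.31  0.89 -0.43  1.9   0.72  0.52 -0.77] M [-1.05  0.03  0.03]
```

View pics/w3.png

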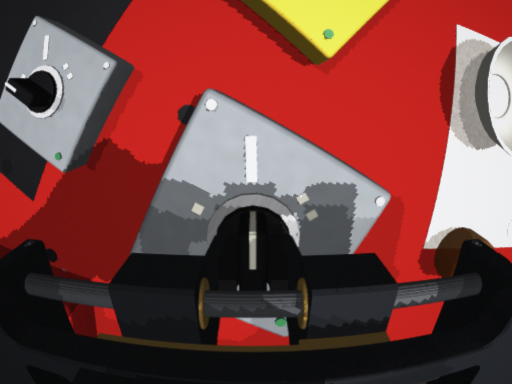

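Pointer at (251,240) is in line with the long bar (250,160). Releasing, then rising.

Call:
{"api": "arm_command", "payload": {
  "plan": [
    [0.05, 0, 0, 0, 0],
    [0.05, 0, 0, 0, 0],
    [0.05, 0, 0, 0, 0],
    [0.05, 0, 0, 0, 0],
    [0.05, -0.03, 0, 0, 0],
    [0.05, -0.05, 0, 0, 0],
    [0.05, -0.04, 0, 0, 0]
  ]
}}

```text
clock: 7.28
tool_pos: [0.491, 0.2573, 0.1883]
eef_rot: [0.368, 0.604, -0.367, 0.604]
contact_force: [0.4, -0.5, -0.6]
opening: 0.567
```

Run:
```python
from plan import *
s=st()
p,d=r.snapshot('wrist');cv2.imwrite('pics/w4.png',p[:,:,::-1])
# mould est
c=np.array([.5894,-.1114]) ; 
p,a=plan(.56,-.01,.20,0.,8)
```

```text
t 7.28 pos [0.491  0.2573 0.1883] yang 27.35 down [ 0.     0.001 -1.   ] F [ 0.44 -0.49 -0.63] open 0.567 q [-0.22  0.72 -0.59  1.82  0.55  0.77 -0.63] M [-0.01 -0.1  -0.04]
[-0.0009, -0.008, 0.0338, 0.0]
[-0.0009, -0.008, 0.0337, 0.0]
[-0.0009, -0.008, 0.0338, 0.0]
[-0.0009, -0.008, 0.0337, 0.0]
[-0.0009, -0.008, 0.0338, 0.0]
[-0.0009, -0.008, 0.0337, 0.0]
[-0.0008, -0.008, 0.0338, 0.0]
[-0.0009, -0.0081, 0.0337, 0.0]
end [ 0.56 -0.01  0.2 ] 27.34
```

View pics/w4.png

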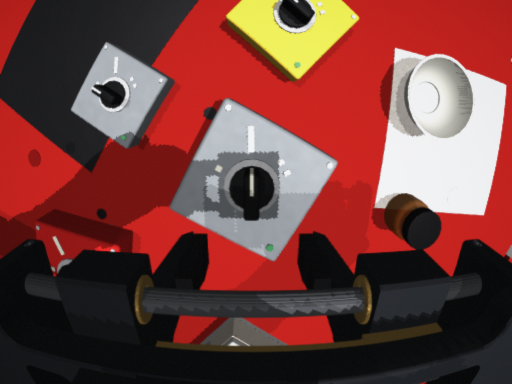

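Knob at (252,188) stays on the long bar. Next, the mould, with the jaws turned to its y.

Run:
```python
from plan import *
p,a=plan(.52,-.10,.23,-.871,10)
```

```text
[-0.0037, -0.0141, 0.0332, -0.087]
[-0.0037, -0.0169, 0.0318, -0.087]
[-0.0037, -0.0196, 0.0302, -0.087]
[-0.0037, -0.0222, 0.0284, -0.087]
[-0.0037, -0.0246, 0.0264, -0.087]
[-0.0037, -0.0267, 0.0241, -0.087]
[-0.0037, -0.0288, 0.0217, -0.087]
[-0.0037, -0.0305, 0.0191, -0.087]
[-0.0037, -0.0321, 0.0164, -0.087]
[-0.0038, -0.0334, 0.0136, -0.087]
end [ 0.52 -0.1   0.23] 77.19
```

Call:
{"api": "arm_command", "payload": {
  "plan": [
    [0, -0.004, -0.014, 0.033, -0.087],
    [0, -0.004, -0.017, 0.032, -0.087],
    [0, -0.004, -0.02, 0.03, -0.087],
    [0, -0.004, -0.022, 0.028, -0.087],
    [0, -0.004, -0.025, 0.026, -0.087],
    [0, -0.004, -0.027, 0.024, -0.087],
    [0, -0.004, -0.029, 0.022, -0.087],
    [0, -0.004, -0.031, 0.019, -0.087],
    [0, -0.004, -0.032, 0.016, -0.087],
    [0, -0.004, -0.033, 0.014, -0.087],
    [0, 0, 0, 0, 0],
    [0, 0, 0, 0, 0]
  ]
}}

```text
clock: 8.82
tool_pos: [0.5164, -0.1015, 0.2266]
eef_rot: [0.079, 0.703, -0.079, 0.703]
contact_force: [1.2, 0.7, 0.7]
opening: 0.006
```

Run:
```python
from plan import *
s=st()
p,d=r.snapshot('wrist');cv2.imwrite('pics/w5.png',p[:,:,::-1])
np.savez('w5.npz',p=p,d=d,**s)
cv2.imwrite('pics/w5c.png',cv2.resize(p[130:270,100:400,::-1],None,fx=2.6,fy=2.6,interpolation=cv2.INTER_CUBIC))
```

```text
t 8.82 pos [ 0.5164 -0.1015  0.2266] yang 77.18 down [ 0.     0.001 -1.   ] F [1.18 0.71 0.69] open 0.006 q [ 0.65  0.72 -0.93  1.86  0.71  0.94  0.74] M [ 0.   -0.13  0.06]
```

View pics/w5.png

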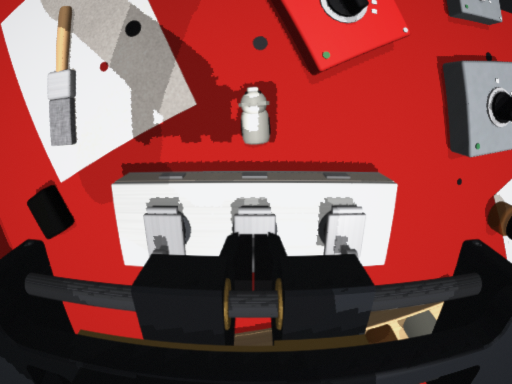

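Run:
```python
from plan import *
z=np.load('w5.npz');s=dict(tool_pos=z['tool_pos'],eef_rot=z['eef_rot'])
A=wonz(112.5,184,.06,s);B=wonz(396.5,184,.06,s);print(A,B,np.linalg.norm(B-A))
y=(B-A)/np.linalg.norm(B-A);x=np.array([y[1],-y[0],0]);print('yang',np.degrees(np.arctan2(y[1],y[0])))
C=(A+B)/2+x*.055; print('centre from front edge',C)
T=np.array([[.567,-.2105,0],[.590,-.1114,0],[.6115,-.0142,0]])
for k,(o) in zip('RML',(-.1,0,.1)): print(k,'tab',(C+y*o+x*.014)[:2].round(4))
print('scene/side tab mean',T[:,:2])
for i in range(3): print('pred tab px from scene est',wproj([T[i,0],T[i,1],.11],s), wproj([T[i,0],T[i,1],.121],s), wproj(np.r_[(C+y*(i-1)*.1+x*.014)[:2],.11],s))
```

```text
[ 0.48700592 -0.26304107  0.06      ] [0.56102946 0.06358228 0.06      ] 0.33490639968618113
yang 77.2306055462561
centre from front edge [ 0.57765741 -0.11188591  0.06      ]
R tab [ 0.5692 -0.2125]
M tab [ 0.5913 -0.115 ]
L tab [ 0.6134 -0.0175]
scene/side tab mean [[ 0.567  -0.2105]
 [ 0.59   -0.1114]
 [ 0.6115 -0.0142]]
pred tab px from scene est [160.69826522 257.71514687] [157.79189214 262.94393091] [159.69982538 259.80736355]
pred tab px from scene est [258.51764191 260.18091747] [258.73158668 265.73148119] [255.3398483  261.94636785]
pred tab px from scene est [353.14334183 257.21484332] [356.30529046 262.37384223] [350.37509303 259.47066103]
```

View pics/w5c.png

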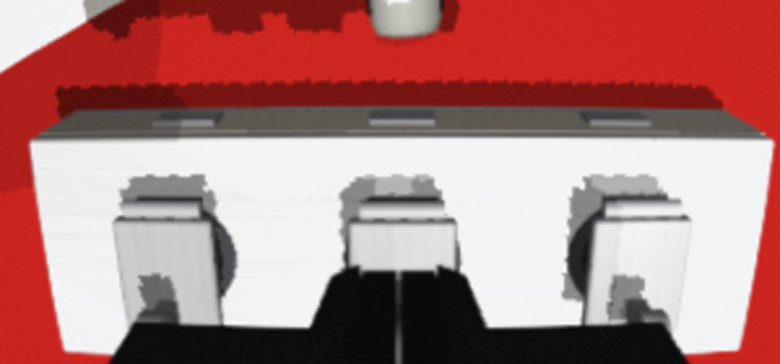

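Run:
```python
from plan import *
z=np.load('w5.npz');s=dict(tool_pos=z['tool_pos'],eef_rot=z['eef_rot'])
a=np.radians(77.2);y=np.array([np.cos(a),np.sin(a),0]);x=np.array([y[1],-y[0],0])
for u in(163.8,254.8,346.7): print((wonz(u,215.4,.086,s)+x*.041).round(4))
p,a=plan(.5907,-.1132,.135,0,3)
```

```text
[ 0.57  -0.21   0.086]
[ 0.5907 -0.1154  0.086 ]
[ 0.6133 -0.0195  0.086 ]
[0.0306, 0.0015, 0.025, 0.0]
[0.0306, 0.0015, 0.0251, 0.0]
[0.0306, 0.0015, 0.025, 0.0]
end [ 0.5907 -0.1132  0.135 ] 77.26
```

Call:
{"api": "arm_command", "payload": {
  "plan": [
    [0, 0.03, 0.001, 0.025, 0],
    [0, 0.03, 0.001, 0.025, 0],
    [0, 0.03, 0.001, 0.025, 0],
    [0, 0, 0, 0, 0]
  ]
}}

```text
clock: 9.38
tool_pos: [0.5901, -0.1146, 0.1346]
eef_rot: [0.079, 0.704, -0.078, 0.702]
contact_force: [-0.5, 0.5, -0.4]
opening: 0.007
```

Run:
```python
from plan import *
s=st()
p,d=r.snapshot('side');cv2.imwrite('pics/s6.png',cv2.resize(p[100:220,190:340,::-1],None,fx=5,fy=5,interpolation=cv2.INTER_CUBIC))
p,d=r.snapshot('scene');cv2.imwrite('pics/sc6.png',cv2.resize(p[130:250,150:300,::-1],None,fx=5,fy=5,interpolation=cv2.INTER_CUBIC))
```

```text
t 9.38 pos [ 0.5901 -0.1146  0.1346] yang 77.25 down [-0.003  0.001 -1.   ] F [-0.51  0.53 -0.37] open 0.007 q [ 0.55  0.92 -0.82  1.71  0.83  0.91  0.73] M [ 0.01 -0.11  0.03]
```

View pics/s6.png

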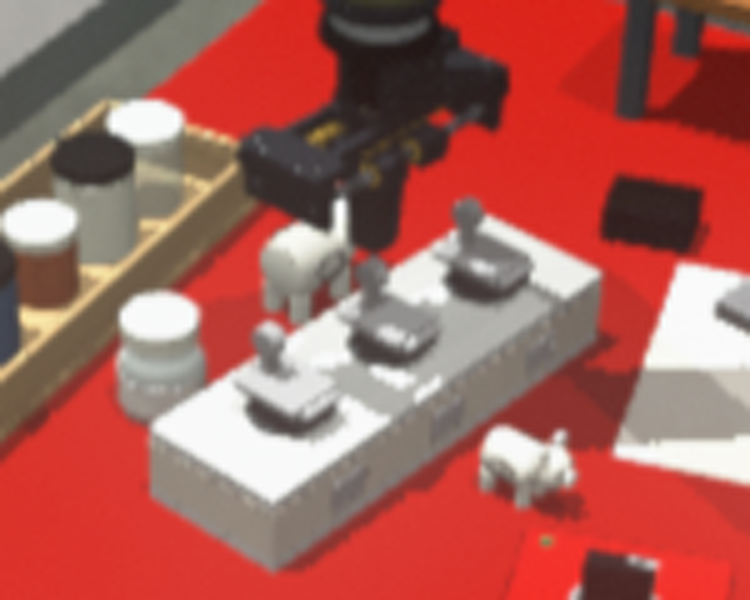

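View pics/sc6.png

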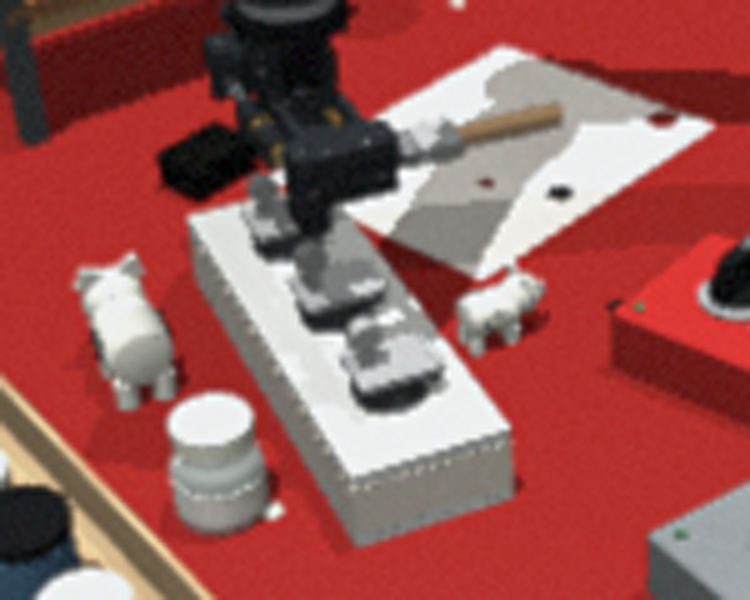

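Both views show the finger tips just above the middle tab. Descending to touch.

Call:
{"api": "arm_command", "payload": {
  "plan": [
    [0, 0.01, 0, 0, 0],
    [0, 0.004, 0, 0, 0],
    [0, 0, 0, 0, 0]
  ]
}}

```text
clock: 9.85
tool_pos: [0.5899, -0.1162, 0.1227]
eef_rot: [0.079, 0.703, -0.079, 0.703]
contact_force: [0.3, 0.6, 1.2]
opening: 0.006
```

Call:
{"api": "arm_command", "payload": {
  "plan": [
    [0, 0.002, 0, 0, 0],
    [0, 0, 0, 0, 0]
  ]
}}

```text
clock: 10.1
tool_pos: [0.5907, -0.1161, 0.1211]
eef_rot: [0.079, 0.702, -0.079, 0.703]
contact_force: [0.8, 0.0, 1.4]
opening: 0.004
```

Call:
{"api": "arm_command", "payload": {
  "plan": [
    [0, 0.002, 0, 0, 0],
    [0, 0, 0, 0, 0]
  ]
}}

```text
clock: 10.35
tool_pos: [0.5915, -0.1162, 0.1197]
eef_rot: [0.079, 0.702, -0.079, 0.704]
contact_force: [0.4, -1.0, 6.1]
opening: 0.005
```

Call:
{"api": "arm_command", "payload": {
  "plan": [
    [0, 0.002, 0, 0, 0],
    [0, 0, 0, 0, 0]
  ]
}}

```text
clock: 10.6
tool_pos: [0.5923, -0.1163, 0.1186]
eef_rot: [0.079, 0.701, -0.079, 0.704]
contact_force: [0.3, -1.8, 10.7]
opening: 0.007
```

Call:
{"api": "arm_command", "payload": {
  "plan": [
    [0, 0.002, 0, 0, 0],
    [0, 0, 0, 0, 0]
  ]
}}

```text
clock: 10.85
tool_pos: [0.5932, -0.1165, 0.1175]
eef_rot: [0.079, 0.7, -0.08, 0.705]
contact_force: [0.2, -1.8, 15.7]
opening: 0.005
```

Middle is tight: 15.7 N at about 2–3 mm. Next the left one.

Call:
{"api": "arm_command", "payload": {
  "plan": [
    [0, -0.022, 0, 0, 0],
    [0, 0, 0.05, 0, 0],
    [0, 0, 0.05, 0, 0],
    [0, 0.016, 0, 0, 0],
    [0, 0, 0, 0, 0]
  ]
}}

```text
clock: 11.48
tool_pos: [0.6123, -0.0174, 0.1205]
eef_rot: [0.079, 0.703, -0.078, 0.702]
contact_force: [0.1, 0.9, 2.1]
opening: 0.005
```

Call:
{"api": "arm_command", "payload": {
  "plan": [
    [0, 0.004, 0, 0, 0],
    [0, 0, 0, 0, 0]
  ]
}}

```text
clock: 11.72
tool_pos: [0.6138, -0.0183, 0.1186]
eef_rot: [0.08, 0.701, -0.079, 0.704]
contact_force: [-0.8, 3.0, 9.9]
opening: 0.004
```

Call:
{"api": "arm_command", "payload": {
  "plan": [
    [0, 0.002, 0, 0, 0],
    [0, 0, 0, 0, 0]
  ]
}}

```text
clock: 11.98
tool_pos: [0.6146, -0.0184, 0.1176]
eef_rot: [0.08, 0.701, -0.079, 0.704]
contact_force: [-0.2, 3.0, 13.9]
opening: 0.004
```

Call:
{"api": "arm_command", "payload": {
  "plan": [
    [0, -0.022, 0, 0, 0],
    [0, 0, -0.05, 0, 0],
    [0, 0, -0.05, 0, 0],
    [0, 0, -0.05, 0, 0],
    [0, 0, -0.05, 0, 0],
    [0, 0.016, 0, 0, 0],
    [0, 0, 0, 0, 0]
  ]
}}

```text
clock: 12.85
tool_pos: [0.5667, -0.2147, 0.12]
eef_rot: [0.079, 0.704, -0.08, 0.702]
contact_force: [-0.4, 1.0, 0.6]
opening: 0.005
```

Call:
{"api": "arm_command", "payload": {
  "plan": [
    [0, 0.004, 0, 0, 0],
    [0, 0, 0, 0, 0]
  ]
}}

```text
clock: 13.1
tool_pos: [0.5685, -0.2126, 0.1171]
eef_rot: [0.078, 0.703, -0.078, 0.703]
contact_force: [-0.6, -0.5, 2.3]
opening: 0.001
```

Call:
{"api": "arm_command", "payload": {
  "plan": [
    [0, 0.003, 0, 0, 0],
    [0, 0, 0, 0, 0]
  ]
}}

```text
clock: 13.35
tool_pos: [0.5685, -0.2127, 0.1139]
eef_rot: [0.079, 0.703, -0.078, 0.703]
contact_force: [0.4, 0.3, 3.6]
opening: 0.004
```

Call:
{"api": "arm_command", "payload": {
  "plan": [
    [0, 0.003, 0, 0, 0],
    [0, 0, 0, 0, 0]
  ]
}}

```text
clock: 13.6
tool_pos: [0.5694, -0.2129, 0.1116]
eef_rot: [0.079, 0.702, -0.079, 0.704]
contact_force: [-0.5, -0.7, 7.6]
opening: 0.003
```

Call:
{"api": "arm_command", "payload": {
  "plan": [
    [0, 0.003, 0, 0, 0],
    [0, 0, 0, 0, 0]
  ]
}}

```text
clock: 13.85
tool_pos: [0.5707, -0.2131, 0.1099]
eef_rot: [0.079, 0.701, -0.079, 0.705]
contact_force: [-0.5, -0.2, 15.0]
opening: 0.003
```

The right bolt sank about 9 mm at only 2–4 N, then stopped firm. Rising to check.

Call:
{"api": "arm_command", "payload": {
  "plan": [
    [0.04, -0.04, 0, 0, 0],
    [0.04, -0.05, 0, -0.03, 0],
    [0.04, 0, 0, -0.03, 0],
    [0.04, 0, 0, 0, 0],
    [0.04, 0, 0, 0, 0]
  ]
}}

```text
clock: 14.48
tool_pos: [0.5102, -0.2004, 0.1972]
eef_rot: [0.079, 0.703, -0.079, 0.703]
contact_force: [0.9, 0.7, -0.0]
opening: 0.453
```

Run:
```python
from plan import *
s=st()
p,d=r.snapshot('wrist');cv2.imwrite('pics/w7.png',p[:,:,::-1]);np.savez('w7.npz',p=p,d=d,**s)
p,d=r.snapshot('side');cv2.imwrite('pics/s7.png',cv2.resize(p[100:220,190:340,::-1],None,fx=5,fy=5,interpolation=cv2.INTER_CUBIC))
```

```text
t 14.47 pos [ 0.5102 -0.2004  0.1972] yang 77.16 down [ 0.  0. -1.] F [ 0.9   0.69 -0.02] open 0.453 q [ 0.8   0.78 -0.9   1.82  0.76  0.92  0.89] M [ 0.05 -0.1   0.01]
```

View pics/w7.png

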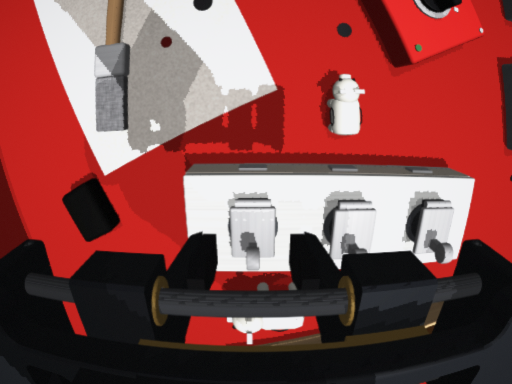

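View pics/s7.png

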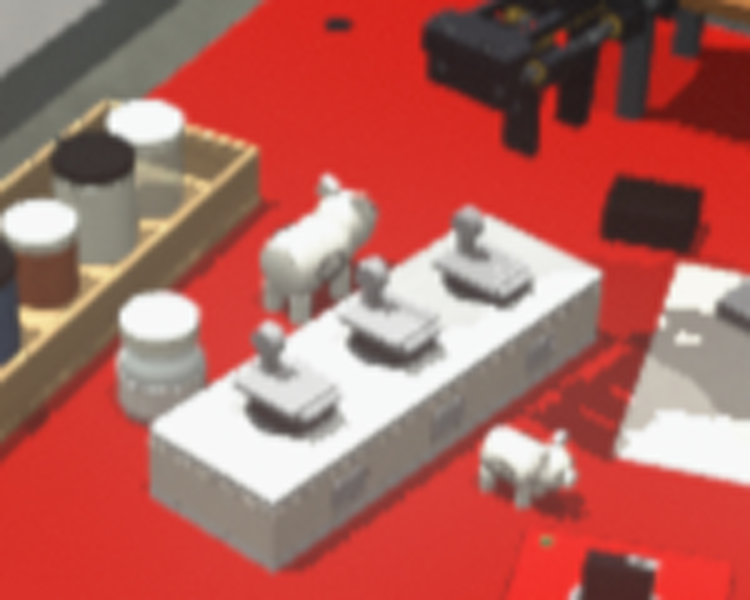

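Run:
```python
from plan import *
z=np.load('w7.npz');s=dict(tool_pos=z['tool_pos'],eef_rot=z['eef_rot']);p=z['p']
cv2.imwrite('pics/w7c.png',cv2.resize(p[180:280,190:310,::-1],None,fx=6,fy=6,interpolation=cv2.INTER_CUBIC))
a=np.radians(77.2);y=np.array([np.cos(a),np.sin(a),0]);x=np.array([y[1],-y[0],0])
print(wonz(252.8,208,.078,s)+x*.041, wonz(252.5,262,.105,s))
```

```text
[ 0.56855568 -0.21295801  0.078     ] [ 0.57062804 -0.21372268  0.105     ]
```

View pics/w7c.png

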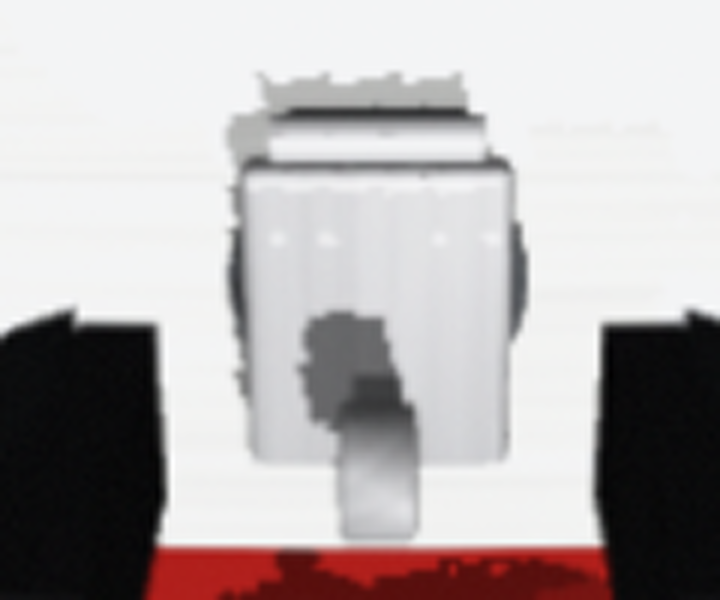

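Run:
```python
from plan import *
p,a=plan(.5695,-.213,.14,0.0,3)
p,a=plan(.5695,-.213,.085,0.0,3,pos=p,ang=a)
```

```text
[0.019, 0.0002, 0.0201, 0.0]
[0.0191, 0.0003, 0.0201, 0.0]
[0.019, 0.0002, 0.0202, 0.0]
end [ 0.5695 -0.213   0.14  ] 77.15
[0.0183, 0.0, -0.0, 0.0]
[0.0184, 0.0, -0.0, 0.0]
[0.0183, 0.0, -0.0, 0.0]
end [ 0.5695 -0.213   0.085 ] 77.15
```

Call:
{"api": "arm_command", "payload": {
  "plan": [
    [0.04, 0.019, 0, 0.02, 0],
    [0.04, 0.019, 0, 0.02, 0],
    [0.04, 0.019, 0, 0.02, 0],
    [0.04, 0, 0, 0, 0],
    [0.04, 0.018, 0, 0, 0],
    [0.04, 0.018, 0, 0, 0],
    [0.04, 0.018, 0, 0, 0],
    [0.04, 0, 0, 0, 0],
    [0.04, 0, 0, 0, 0]
  ],
  "force": 6
}}

```text
clock: 15.7
tool_pos: [0.5684, -0.2134, 0.0869]
eef_rot: [0.079, 0.702, -0.079, 0.703]
contact_force: [0.7, 0.2, 0.1]
opening: 0.457
```

Run:
```python
from plan import *
s=st()
p,d=r.snapshot('side');cv2.imwrite('pics/s8.png',cv2.resize(p[100:220,220:340,::-1],None,fx=5,fy=5,interpolation=cv2.INTER_CUBIC))
p,d=r.snapshot('wrist');cv2.imwrite('pics/w8.png',p[:,:,::-1])
```

```text
t 15.7 pos [ 0.5684 -0.2134  0.0869] yang 77.19 down [ 0.001  0.    -1.   ] F [0.7  0.23 0.09] open 0.457 q [ 0.7   0.99 -0.78  1.72  0.91  0.84  0.84] M [ 0.05 -0.17 -0.02]
```

View pics/s8.png

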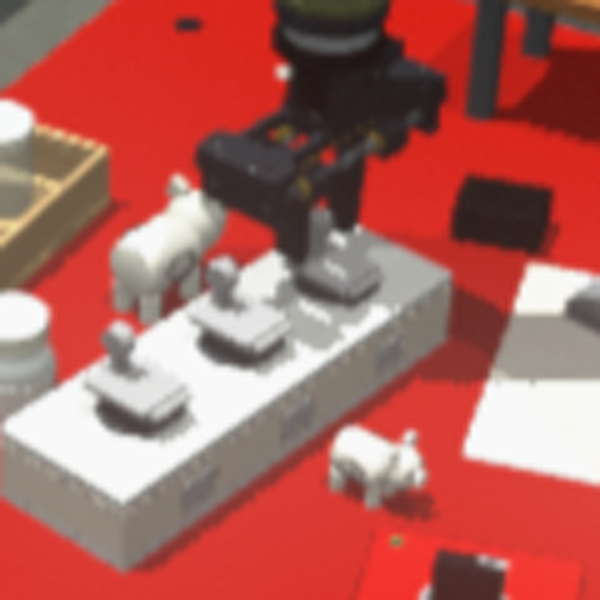

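View pics/w8.png

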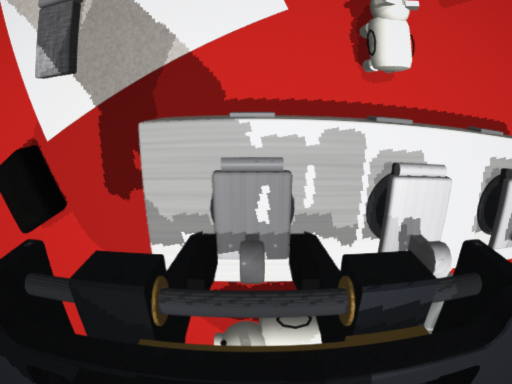

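Call:
{"api": "arm_command", "payload": {
  "plan": [
    [0.04, 0.002, 0, 0.0005, 0],
    [0.0, 0, 0, 0, 0],
    [0.0, 0, 0, 0, 0],
    [0.0, 0, 0, 0, 0],
    [0.0, 0, 0, 0, 0],
    [0.0, 0, 0, 0, 0],
    [0.0, 0, 0, 0, 0]
  ],
  "force": 6
}}

```text
clock: 16.68
tool_pos: [0.5686, -0.214, 0.0848]
eef_rot: [0.079, 0.703, -0.079, 0.703]
contact_force: [0.8, -1.7, 1.6]
opening: 0.138
```

Run:
```python
from plan import *
s=st()
th=np.arange(0,1.0001,.1); r0=np.hypot(44,30); f=np.arctan2(30,44)
for R_ in(r0,r0-1): 
    X=R_*np.cos(f+th);Z=R_*np.sin(f+th); print(np.c_[np.diff(X),np.diff(Z)].round(2).tolist(),X[-1]-X[0],Z[-1]-Z[0])
```

```text
t 16.68 pos [ 0.5686 -0.214   0.0848] yang 77.16 down [-0.    -0.001 -1.   ] F [ 0.77 -1.65  1.6 ] open 0.138 q [ 0.7   0.99 -0.78  1.72  0.91  0.84  0.84] M [-0.14 -0.16  0.04]
[[-3.21, 4.24], [-3.62, 3.9], [-3.99, 3.52], [-4.33, 3.1], [-4.61, 2.66], [-4.86, 2.18], [-5.05, 1.69], [-5.19, 1.17], [-5.28, 0.65], [-5.32, 0.12]] -45.47082808603875 23.233792507591634
[[-3.15, 4.16], [-3.55, 3.83], [-3.92, 3.45], [-4.24, 3.04], [-4.53, 2.61], [-4.76, 2.14], [-4.95, 1.65], [-5.09, 1.15], [-5.18, 0.64], [-5.22, 0.12]] -44.61698168911178 22.797510811071422
```

Call:
{"api": "arm_command", "payload": {
  "plan": [
    [0, -0.002, 0, -0.0016, 0],
    [0, -0.002, 0, -0.0016, 0],
    [0, -0.0019, 0, -0.0018, 0],
    [0, -0.0019, 0, -0.0018, 0],
    [0, -0.0017, 0, -0.002, 0],
    [0, -0.0017, 0, -0.002, 0],
    [0, 0, 0, 0, 0]
  ]
}}

```text
clock: 17.55
tool_pos: [0.5584, -0.2115, 0.0964]
eef_rot: [0.079, 0.702, -0.079, 0.703]
contact_force: [1.5, -3.7, 3.1]
opening: 0.136
```

Run:
```python
from plan import *
s=st()
p,d=r.snapshot('wrist');cv2.imwrite('pics/w9.png',p[:,:,::-1])
p,d=r.snapshot('side');cv2.imwrite('pics/s9.png',cv2.resize(p[100:220,220:340,::-1],None,fx=5,fy=5,interpolation=cv2.INTER_CUBIC))
```

```text
t 17.55 pos [ 0.5584 -0.2115  0.0964] yang 77.17 down [ 0.001 -0.001 -1.   ] F [ 1.51 -3.72  3.07] open 0.136 q [ 0.71  0.96 -0.79  1.75  0.9   0.84  0.83] M [-0.67 -0.62 -0.  ]
```

View pics/s9.png

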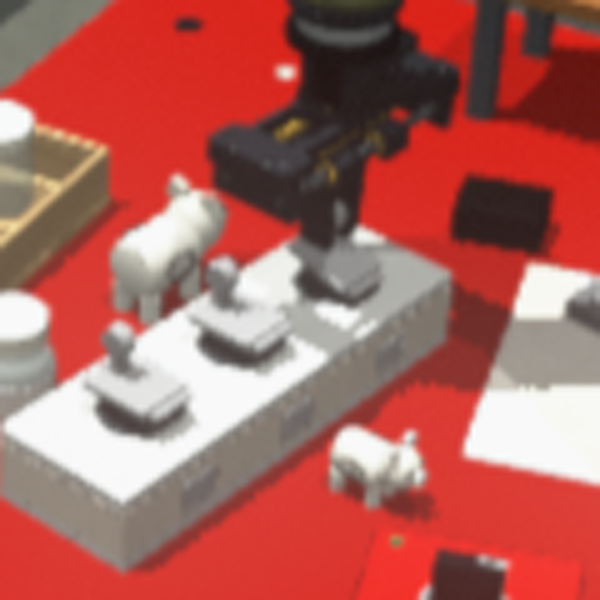

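View pics/w9.png

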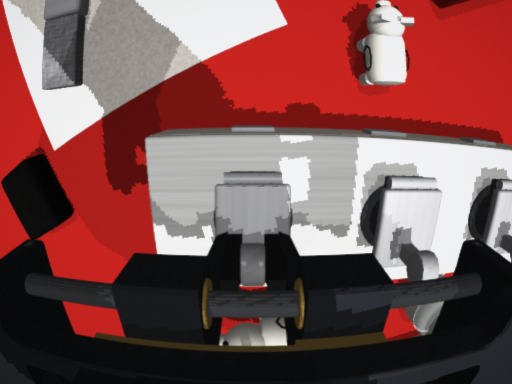

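The cap is opening and the force is slightly downward on the bolt (+3 N on the tool), so it is safe. Continuing.

Call:
{"api": "arm_command", "payload": {
  "plan": [
    [0, -0.0016, -0.0005, -0.0021, 0],
    [0, -0.0015, -0.0005, -0.0021, 0],
    [0, -0.0013, 0, -0.0023, 0],
    [0, -0.0013, 0, -0.0023, 0],
    [0, -0.0011, 0, -0.0024, 0],
    [0, -0.001, 0, -0.0024, 0],
    [0, 0, 0, 0, 0]
  ]
}}

```text
clock: 18.52
tool_pos: [0.5444, -0.2086, 0.1039]
eef_rot: [0.079, 0.703, -0.079, 0.703]
contact_force: [2.5, 0.2, 4.6]
opening: 0.134
```

Call:
{"api": "arm_command", "payload": {
  "plan": [
    [0, -0.0009, 0, -0.0025, 0],
    [0, -0.0008, 0, -0.0025, 0],
    [0, -0.0006, 0, -0.0026, 0],
    [0, -0.0005, 0, -0.0026, 0],
    [0, -0.0004, 0, -0.0026, 0],
    [0, -0.0003, 0, -0.0026, 0],
    [0, 0, 0, 0, 0]
  ]
}}

```text
clock: 19.4
tool_pos: [0.529, -0.2054, 0.1071]
eef_rot: [0.079, 0.703, -0.079, 0.702]
contact_force: [1.6, 3.0, 0.6]
opening: 0.133
```

Run:
```python
from plan import *
s=st()
p,d=r.snapshot('wrist');cv2.imwrite('pics/w10.png',p[:,:,::-1])
p,d=r.snapshot('side');cv2.imwrite('pics/s10.png',cv2.resize(p[100:220,220:340,::-1],None,fx=5,fy=5,interpolation=cv2.INTER_CUBIC))
```

```text
t 19.4 pos [ 0.529  -0.2054  0.1071] yang 77.2 down [-0.001  0.001 -1.   ] F [1.6  3.02 0.65] open 0.133 q [ 0.73  0.92 -0.8   1.83  0.91  0.8   0.8 ] M [ 0.73 -0.5  -0.02]
```

View pics/s10.png

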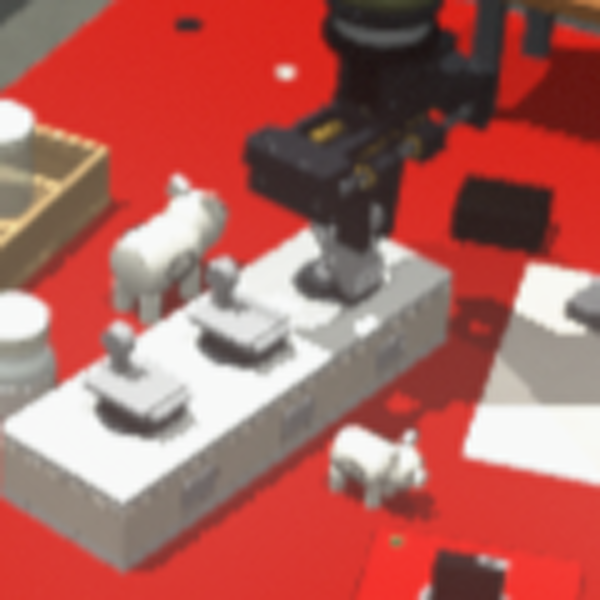

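View pics/w10.png

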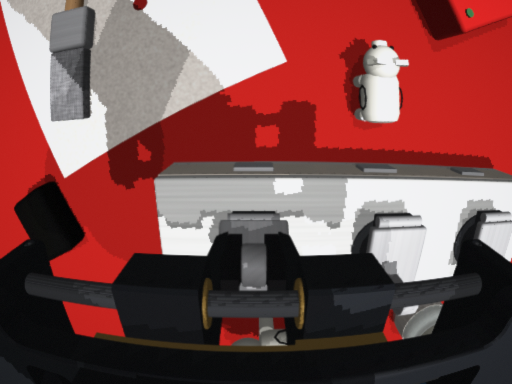

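Call:
{"api": "arm_command", "payload": {
  "plan": [
    [0, 0, 0.0005, -0.002, 0],
    [0, 0, 0, -0.002, 0],
    [0, 0, 0, -0.001, 0],
    [0, 0, 0, 0, 0],
    [0, 0, 0, 0, 0],
    [0, 0, 0, 0, 0]
  ]
}}

```text
clock: 20.25
tool_pos: [0.5247, -0.2043, 0.1072]
eef_rot: [0.079, 0.703, -0.079, 0.703]
contact_force: [1.7, 2.1, -0.7]
opening: 0.133
```

Run:
```python
from plan import *
s=st()
p,d=r.snapshot('scene');cv2.imwrite('pics/sc11.png',cv2.resize(p[130:290,150:350,::-1],None,fx=3.8,fy=3.8,interpolation=cv2.INTER_CUBIC))
p,d=r.snapshot('side');cv2.imwrite('pics/s11.png',cv2.resize(p[100:290,180:380,::-1],None,fx=3,fy=3,interpolation=cv2.INTER_CUBIC))
st()
```

```text
t 20.25 pos [ 0.5247 -0.2043  0.1072] yang 77.17 down [-0. -0. -1.] F [ 1.74  2.05 -0.66] open 0.133 q [ 0.73  0.92 -0.79  1.84  0.91  0.8   0.79] M [ 0.44 -0.54 -0.03]
t 20.35 pos [ 0.5247 -0.2043  0.1072] yang 77.17 down [-0. -0. -1.] F [2.04 2.53 0.3 ] open 0.131 q [ 0.73  0.92 -0.79  1.84  0.91  0.8   0.79] M [ 0.44 -0.58 -0.02]
```

View pics/sc11.png

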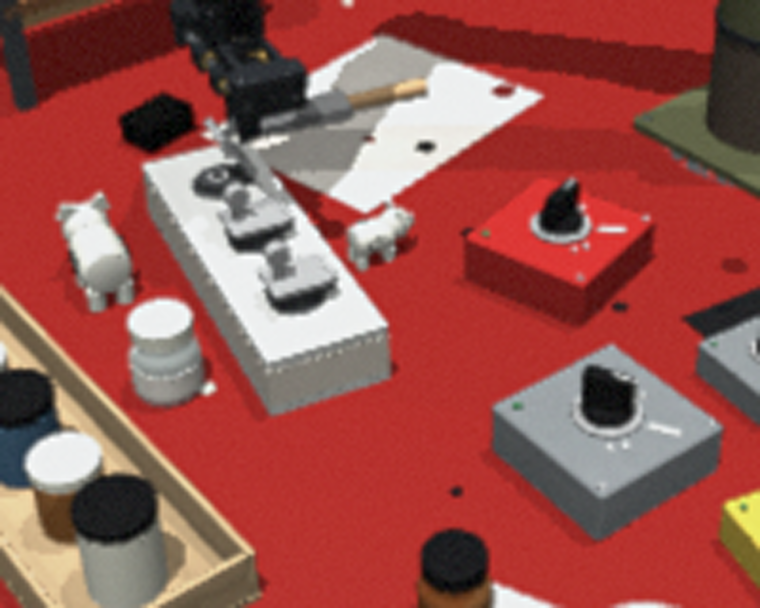

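View pics/s11.png

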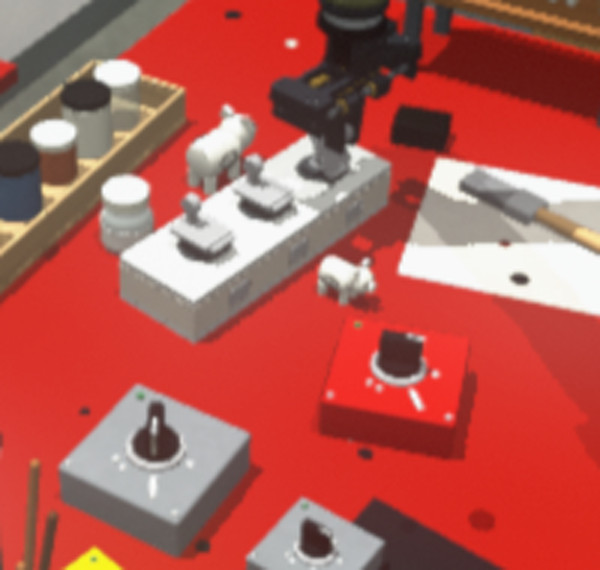

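The right cap is held well open, with the exposed bolt seen at (215,178) in the scene crop. The other two caps are shut, and the knob pointer points at the long bar. The tool rose 22.4 mm against 23.2 mm on the sunk bolt's arc, so the bolt was not drawn up.

Run:
```python
from plan import *
r.finish_job(); st()
```

```text
the job is handed in; nothing more can be done
the job is handed in; nothing more can be done
```

The job is handed in at about 20.4 s of the 54 s, with the loose right bolt's cap held open in the gripper.

- **Selector:** I turned the knob on the large grey box one click clockwise. The pointer was still on the long bar in the last pictures.
- **Taps:** the middle and left bolts held firm, at 15.7 N and 13.9 N with only a few millimetres of travel. The right bolt sank about 8–9 mm at 2–4 N and then stopped, so it is the loose one.
- **Cap:** I gripped the right tab at 6 N and lifted its cap to about 1.0 rad, worked out from how far the tool moved; half-way is 0.7 rad.
- **Bolt still down:** the tool rose 22.4 mm against 23.2 mm expected for a sunk bolt. The largest upward pull in any reading was 0.7 N, against the roughly 6 N that would draw it up.
- **Rest of the scene:** the other two caps looked shut. The pigs, white-capped jar, sponge and brush looked unmoved. The amber jar was only partly in the last crops and the bowl was out of them, so those two were not rechecked at the end.

No check failed. A side force of about 2–3 N remained on the grip. I tried to read the state once more after handing in, but that was refused.

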